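Wind up the specimen stage and lock it

ROBOT

A 7-joint arm with a two-finger parallel gripper is mounted at the origin on the work surface. World frame = base frame: x ahead of the robot, y to its left, z up, the work surface at z = 0. Lengths are in mm, angles in rad, forces in N, time in s.
With the tool pointing down it reaches from about 425 to 925 mm from the base axis. Payload 6.8 kg.
Tool frame: the origin (TCP) lies at the very end of the fingers, on their centre line; the grasp point (between the pads) lies 19 mm behind it (tcp_to_grasp is the distance from the TCP to the grasp point, in mm); z points along the fingers, y is the line along which they close (so a half turn about z gives the same grasp; the last joint's range is limited). The gripper opens to 88 mm and grips with 3 to 60 N. Pads are 20 mm wide; open, the fingers measure 115 mm over their backs; the gripper's body (75 mm by 178 mm) begins 61 mm behind the grasp point.
Start: joints at [1.103, 0.477, 0.022, 1.555, -0.011, 1.109, -0.083], TCP at [237.669, -631.792, 222.664] pointing down, gripper open.
Joint ranges: [-2.96, 2.96], [-0.34, 2.1], [-1.41, 1.46], [0.24, 2.44], [-1.37, 4.51], [0.17, 1.92], [-2.96, 2.96]. Speed limits (rad/s): [2.39, 2.39, 3.14, 3.14, 3.14, 3.14, 3.14].

INTERFACE

Orientations are given as a unit quaternion [w, x, y, z].
In Python, from bench import * gives the robot as it stands. The module is installed in compiled form; this text tells all that it offers.
- The arm moves only by the tool servo_tool, never from a script. Its argument "rows" is a list of rows, each an object with "slide": the shift along the tool's x, y, z in units of 8 cm (1.0 is 8 cm), a list of three; "dr": the turn, a rotation vector about the tool's x, y, z in units of 90 degrees (1.0 is 90 degrees), a list of three. In form: [{"slide": [dx, dy, dz], "dr": [rx, ry, rz]}, ...]. A call has exactly 8 rows; each row is the pose to reach, as a shift and turn from the pose commanded when the call began, along the tool's axes at that moment; what a row does not reach only later rows make up. A row lasts 1/8 s, in which the tool goes at most 62.5 mm and 10.7 degrees, less where a joint would pass 70% of its speed; a pose out of reach is approached as far as the arm can. A call with a number of a shift or a turn outside -1 to 1 is refused whole. A call with a gripper value outside its range is refused whole. "jaw" is the finger opening in mm, from 0 to 87.8, set as the call begins (left out, the last holds). The fingers move at their own pace and stop on an object; "squeeze" is the grip in N (left out, the last holds). Time passes only in rows, so rows that repeat a pose let the fingers close, or fill a call up. It gives the time, the measured TCP pose, the force, the opening and the grip force at its end, in the units of the state.
- observe(): the state, without advancing time (a new reading comes with each control period).
- snapshot(name): name is "side" or "top" or "wrist"; returns a dict with "image" (420x560x3 uint8, red, green, blue), "camera_matrix" (3x3 intrinsics, pixels), "k1" (the pictures are not rectified: a ray, as slopes to the right and down, at radius r is drawn at 1 + k1 r^2 times it, then the intrinsics apply), "pose" (4x4, takes a point from camera to world coordinates). Camera axes: x right, y down, z forward; pixel columns grow to the right and rows downward; lengths in mm; the calibration is good to about 2 mm. A picture is of the moment at which its call begins. There is no depth.
- hand_in(): hands the job in; it is judged then, once.
The state is a dict: "time_s": time; "qpos": joint angles; "joint_vel": joint speeds; "joint_torque": joint torques, N m; "position": TCP position; "orientation": TCP orientation; "ft_force": force on the tool from outside, world axes, zero at the start; "wrist_torque": the same for the moment, N m; "grip_width": opening from 0.0 (shut) to 1.0 (fully open); "gripper_force": force on a finger pad.
Only numpy, scipy, OpenCV 4.12 (cv2) and the standard library are available. Lean on these libraries where they do the work, as an engineer would, in place of code of your own. Each camera call takes 0.05 s, during which the arm holds its last target. There are 200 camera calls.

TASK

Take hold of the blue sleeve and crank the specimen stage up, anticlockwise seen from above, until the crank comes up gently against the red stop; then press the sleeve fully down so that its pin drops between the red stop and the yellow catch and keeps the stage up, and only then let go. The stage is heavy and winds itself back, so never let go of the sleeve on the way; do not force the crank against the stop (keep under 30 N) and leave the bottle, the slide box and the canister where they are.

Things in the scene. Friction and masses are not known exactly. Their poses are not given: they have to be found in the camera images.
- crank_axis (a point): Point on the vertical crank axis at the top face of the white gearbox (180 x 180 mm, 60 mm high). Its x axis is the direction in which the crank arm points when crank = 0; z is up. Along its y stand the stage (160 to 270 mm from here, below 170 mm height) and a column with a camera head (from 180 mm, 385 mm high).
- ring_centre (a point): On the crank axis, on top of a 160 mm aluminium ring. On the ring, 60 mm from the axis: a red stop 22 mm high and, before it in winding direction, a yellow catch 8 mm high. Their place differs each time and is not given by this frame: the pin meets the red stop at crank = 3.7 to 5.25, to be felt or seen. The raised pin passes over the catch; lowered, it can go back 6 to 9 mm from the stop to the catch.
- stage_mid (a point): Top face, mid, of the black stage plate (120 x 105 mm) with a glass slide on it; 62 mm above the table when down, rises 13 mm per rad of crank.
- crank (a joint): Angle of the steel crank arm (sleeve 60 mm from the axis), rad; 0 = stage down (start), grows anticlockwise seen from above. The stage's weight pulls it back at every angle with 0.15 to 0.4 N m (3 to 7 N at the sleeve, friction included); let go, it runs back to 0 unless the pin is locked. Lightly on the stop means 5 to 15 N more than that.
- sleeve: Blue upright grip sleeve, 24 mm across, 60 mm high, with a flange 36 mm across and 5 mm thick at its lower end. It spins freely about its vertical axis, so the hand need not turn with the crank. Origin at its centre, half-way up (142 mm above the table when raised). The crank arm beneath it has its top at 102 mm.
- lock (a joint): How far the sleeve, with the spindle and the 10 mm brass pin under it, is pressed down, m; 0 = raised (start), 0.010 = fully down. Moving it takes 4 to 5 N at 20 mm/s; it stays where it is left. Raised, the pin's lower end is 11 mm above the ring; on top of the yellow catch it goes down only 3 mm.
- oil_mid (a point): Amber oil bottle, 38 mm across, 75 mm high; point half-way up. Leave alone.
- slidebox_mid (a point): Blue slide box with white lid, 87 x 102 mm, 36 mm high; point half-way up. Leave alone.
- canister_mid (a point): Grey objective canister, 42 mm across, 58 mm high; point half-way up. Leave alone.

How it is judged:
By the outcome, as a careful person would: the job done as asked, in the order asked, and still so for the second after the job is handed in, with the robot touching nothing.
It also fails if it takes over 72 s, if anything falls off the work surface, if the arm or the gripper's body presses on something with over 40 N, if the wrist force passes 120 N, or if a joint passes its speed limit or range.

## Working session

There is one attempt and no reset: what is moved stays moved. The work goes in short steps, Python scripts to look and compute and a tool call to move; the robot and the scene stay as the last step left them, time stands still between calls to the robot, and variables do not carry over. Pictures are saved under pics/ and viewed, at most 10 in all, crops included, and the job is handed in when it is done.

Besides the shell and the picture viewer there is one more tool, called after "Call:" as name(argument=value, ...) on one line, values as JSON. servo_tool: Moves the arm, as the interface text tells. Shifts and turns lie within -1 to 1; 1 stands for 8 cm of shift or 90 degrees of turn. Its arguments: {"type":"object","properties":{"rows":{"type":"array","items":{"type":"object","properties":{"slide":{"type":"array","items":{"type":"number","minimum":-1,"maximum":1}},"dr":{"type":"array","items":{"type":"number","minimum":-1,"maximum":1}}}}},"jaw":{"type":"number"},"squeeze":{"type":"number"}},"required":["rows"]}

```bash
mkdir -p pics; cat > h.py <<'E'
from bench import *
import numpy as np, cv2
def save(s,n): cv2.imwrite(f'pics/{n}.png',cv2.cvtColor(s['image'],cv2.COLOR_RGB2BGR))
def ray(s,u,v):
    K=np.array(s['camera_matrix']);d=np.array([(u-K[0,2])/K[0,0],(v-K[1,2])/K[1,1]])
    q=d.copy()
    for _ in range(20): q=d/(1+s['k1']*(q@q))
    P=np.array(s['pose']);return P[:3,3],P[:3,:3]@np.array([q[0],q[1],1])
def onz(s,u,v,z):
    o,d=ray(s,u,v);return o+d*(z-o[2])/d[2]
def cross(s1,p1,s2,p2):
    o1,d1=ray(s1,*p1);o2,d2=ray(s2,*p2)
    t=np.linalg.lstsq(np.c_[d1,-d2],o2-o1,rcond=None)[0]
    a=o1+t[0]*d1;b=o2+t[1]*d2;return (a+b)/2,np.linalg.norm(a-b)
E
python3 - <<'E'
from h import *
import pickle
o=observe();print(o)
S={n:snapshot(n) for n in('side','top')}
pickle.dump(S,open('s.pkl','wb'))
for n in S: save(S[n],n);print(n,S[n]['camera_matrix'],S[n]['k1'],S[n]['pose'])
cv2.imwrite('pics/both.png',cv2.resize(np.vstack([cv2.imread('pics/top.png')]),(800,600)))
E
```

```text
{'time_s': 0.0, 'qpos': array([ 1.10291244,  0.47778826,  0.02232016,  1.55639091, -0.01150737,
        1.10926223, -0.08311455]), 'joint_vel': array([ 0.00088267,  0.00126914,  0.00091657,  0.00248526, -0.00140993,
       -0.00015794,  0.00092114]), 'joint_torque': array([-8.23896676e-05, -5.82841837e+01,  1.53483387e+00, -2.72608280e+01,
       -5.42969350e-02,  1.69295253e-02,  1.63453933e-04]), 'position': array([ 237.45271999, -631.25373286,  221.71481982]), 'orientation': array([-8.34934860e-04,  9.83860720e-01,  1.78933909e-01, -2.08253966e-04]), 'ft_force': array([0.21523748, 0.08549853, 0.61702683]), 'wrist_torque': array([-0.01471592, -0.02422018,  0.03108743]), 'gripper_force': 0.0, 'grip_width': 1.0004708482101359}
side [[528.69541252   0.         277.88288441]
 [  0.         528.69541252 202.16795691]
 [  0.           0.           1.        ]] -0.046932330776748334 [[-8.98250136e-01  3.72366825e-01 -2.33430162e-01  8.93308986e+02]
 [ 4.39179865e-01  7.40766978e-01 -5.08316172e-01  5.03029214e+02]
 [-1.63627236e-02 -5.59112897e-01 -8.28930051e-01  1.07390691e+03]
 [ 0.00000000e+00  0.00000000e+00  0.00000000e+00  1.00000000e+00]]
top [[459.40942334   0.         282.39043141]
 [  0.         459.40942334 213.04118322]
 [  0.           0.           1.        ]] -0.040019172967066266 [[-2.85434200e-02 -9.92952587e-01  1.15023618e-01  5.06356266e+02]
 [-9.99489106e-01  3.00063346e-02  1.10066984e-02 -1.18864382e+02]
 [-1.43805668e-02 -1.14650684e-01 -9.93301777e-01  1.08968188e+03]
 [ 0.00000000e+00  0.00000000e+00  0.00000000e+00  1.00000000e+00]]
```

View pics/both.png

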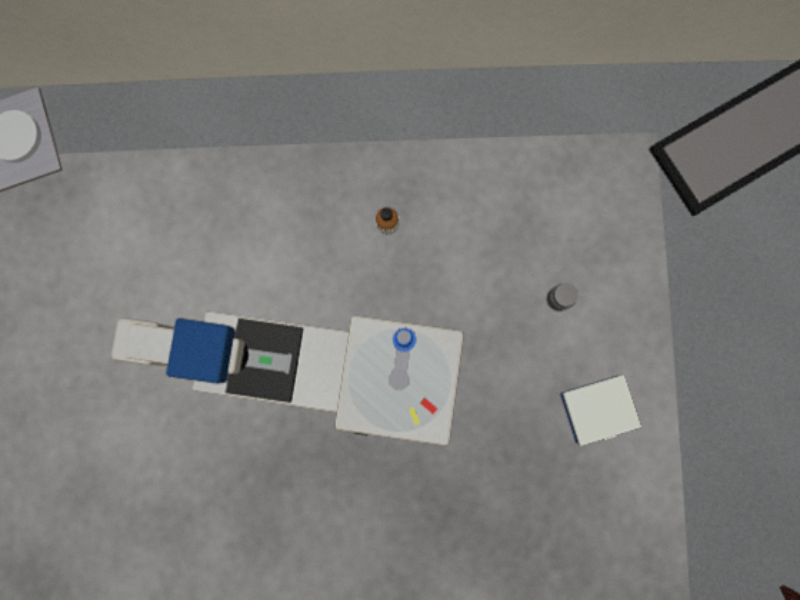

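View pics/side.png

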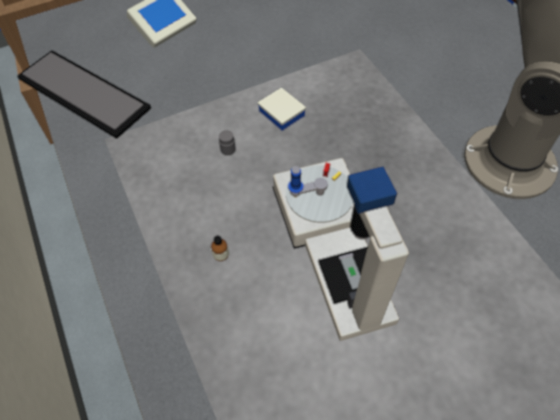

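The top view (scaled ×1.43) shows the axis hub at (400,380), the sleeve top at (404,338), red at (429,405) and yellow at (414,416). The camera column is on the left (+y). The side view shows the sleeve at (296,180), and the camera head at (372,188) overhangs towards the stage.

```bash
python3 - <<'E'
from h import *
import pickle
from scipy.spatial.transform import Rotation as R
S=pickle.load(open('s.pkl','rb'))
T,D=S['top'],S['side']
def blobs(s,lo,hi,box):
    h=cv2.cvtColor(s['image'],cv2.COLOR_RGB2HSV);m=cv2.inRange(h,lo,hi)
    x0,y0,x1,y1=box;k=np.zeros_like(m);k[y0:y1,x0:x1]=m[y0:y1,x0:x1]
    n,l,st,c=cv2.connectedComponentsWithStats(k)
    return [(st[i],c[i].round(1)) for i in range(1,n) if st[i][4]>8]
bt=blobs(T,(100,120,60),(125,255,255),(250,215,310,270));print('blue top',bt)
bd=blobs(D,(100,120,60),(125,255,255),(275,155,315,205));print('blue side',bd)
rt=blobs(T,(0,130,120),(10,255,255),(250,260,330,310));yt=blobs(T,(22,100,120),(35,255,255),(250,260,330,310))
rd=blobs(D,(0,130,100),(10,255,255),(310,155,350,190));yd=blobs(D,(22,100,100),(35,255,255),(310,155,360,190))
print(rt,yt,rd,yd)
# ring/gearbox: white gearbox outline 
for nm,z in(('ring guess',70),):
    print(onz(T,400/1.4286,380/1.4286,102))
# gearbox corners top face z=60
for u,v in((353,318),(462,332),(449,444),(337,430)): print('gb',onz(T,u/1.4286,v/1.4286,60).round(1))
t=onz(T,404.5/1.4286,338/1.4286,172);print('sleeve top',t)
for b in bt: print('sleeve centroid z172',onz(T,*b[1],172).round(1), onz(T,*b[1],142).round(1))
if bt and bd: print(cross(T,bt[0][1],D,bd[0][1]))
print('red',onz(T,*rt[0][1],90),'yel',onz(T,*yt[0][1],76))
o=observe();q=o['orientation'];print(R.from_quat(np.r_[q[1:],q[0]]).as_matrix().round(3))
im=cv2.cvtColor(T['image'],cv2.COLOR_RGB2BGR)[205:320,225:340]
im2=cv2.cvtColor(D['image'],cv2.COLOR_RGB2BGR)[140:255,260:375]
cv2.imwrite('pics/crop.png',cv2.resize(np.hstack([im,im2]),(800,400),interpolation=cv2.INTER_CUBIC))
E
```

```text
blue top [(array([275, 230,  16,  16, 122], dtype=int32), array([282.8, 238.4]))]
blue side [(array([289, 173,  14,  20, 198], dtype=int32), array([295.4, 183.4]))]
[(array([295, 279,  11,  10,  50], dtype=int32), array([299.8, 283.8]))] [(array([287, 286,   6,  11,  35], dtype=int32), array([289.5, 290.8]))] [(array([324, 164,   5,  12,  42], dtype=int32), array([326. , 169.1]))] [(array([333, 172,   8,   8,  31], dtype=int32), array([336.3, 175.5]))]
[507.00349152 -99.54862325 102.        ]
gb [606.3 -27.3  60. ]
gb [ 579.1 -198.2   60. ]
gb [ 406.6 -171.6   60. ]
gb [432.7   1.1  60. ]
sleeve top [ 565.19197101 -108.84915579  172.        ]
sleeve centroid z172 [ 561.6 -108.1  172. ] [ 563.4 -107.7  142. ]
(array([ 566.26651247, -108.4048469 ,  120.4698862 ]), np.float64(3.6545859267044984))
red [ 467.6651922  -140.88498527   90.        ] yel [ 452.63865683 -118.2580268    76.        ]
[[ 0.936  0.352 -0.001]
 [ 0.352 -0.936  0.001]
 [-0.    -0.002 -1.   ]]
```

View pics/crop.png

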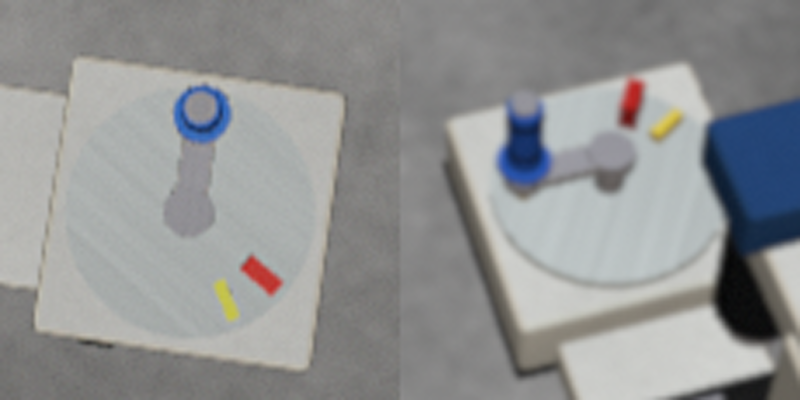

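Call:
servo_tool(rows=[{"slide": [0.125,-0.095,0],"dr": [0,0,0]},{"slide": [0.25,-0.19,0],"dr": [0,0,0]},{"slide": [0.375,-0.285,0],"dr": [0,0,0]},{"slide": [0.5,-0.38,0],"dr": [0,0,0]},{"slide": [0.625,-0.475,0],"dr": [0,0,0]},{"slide": [0.75,-0.57,0],"dr": [0,0,0]},{"slide": [0.875,-0.665,0],"dr": [0,0,0]},{"slide": [1,-0.76,0],"dr": [0,0,0]}])

```text
time_s: 1.1
position: [291.6, -546.0, 222.7]
orientation: [0.0, 0.984, 0.179, 0.0]
ft_force: [-0.4, 0.2, 0.9]
grip_width: 1.002
gripper_force: 0.0
```

Call:
servo_tool(rows=[{"slide": [0.125,-0.095,0],"dr": [0,0,0]},{"slide": [0.25,-0.19,0],"dr": [0,0,0]},{"slide": [0.375,-0.285,0],"dr": [0,0,0]},{"slide": [0.5,-0.38,0],"dr": [0,0,0]},{"slide": [0.625,-0.475,0],"dr": [0,0,0]},{"slide": [0.75,-0.57,0],"dr": [0,0,0]},{"slide": [0.875,-0.665,0],"dr": [0,0,0]},{"slide": [1,-0.76,0],"dr": [0,0,0]}])

```text
time_s: 2.1
position: [345.0, -460.9, 222.7]
orientation: [-0.0, 0.984, 0.179, 0.0]
ft_force: [0.7, -0.6, 0.8]
grip_width: 0.999
gripper_force: 0.0
```

Call:
servo_tool(rows=[{"slide": [0.125,-0.095,0],"dr": [0,0,0]},{"slide": [0.25,-0.19,0],"dr": [0,0,0]},{"slide": [0.375,-0.285,0],"dr": [0,0,0]},{"slide": [0.5,-0.38,0],"dr": [0,0,0]},{"slide": [0.625,-0.475,0],"dr": [0,0,0]},{"slide": [0.75,-0.57,0],"dr": [0,0,0]},{"slide": [0.875,-0.665,0],"dr": [0,0,0]},{"slide": [1,-0.76,0],"dr": [0,0,0]}])

```text
time_s: 3.1
position: [398.5, -375.9, 222.7]
orientation: [0.0, 0.984, 0.179, 0.0]
ft_force: [-0.5, -0.7, -0.3]
grip_width: 0.997
gripper_force: 0.0
```

Call:
servo_tool(rows=[{"slide": [0.125,-0.095,0],"dr": [0,0,0]},{"slide": [0.25,-0.19,0],"dr": [0,0,0]},{"slide": [0.375,-0.285,0],"dr": [0,0,0]},{"slide": [0.5,-0.38,0],"dr": [0,0,0]},{"slide": [0.625,-0.475,0],"dr": [0,0,0]},{"slide": [0.75,-0.57,0],"dr": [0,0,0]},{"slide": [0.875,-0.665,0],"dr": [0,0,0]},{"slide": [1,-0.76,0],"dr": [0,0,0]}])

```text
time_s: 4.1
position: [452.0, -290.8, 222.7]
orientation: [0.0, 0.984, 0.179, 0.0]
ft_force: [-1.0, 0.1, 0.7]
grip_width: 0.998
gripper_force: 0.0
```

Call:
servo_tool(rows=[{"slide": [0.125,-0.095,0],"dr": [0,0,-0.09]},{"slide": [0.25,-0.19,0],"dr": [0,0,-0.18]},{"slide": [0.375,-0.285,0],"dr": [0,0,-0.27]},{"slide": [0.5,-0.38,0],"dr": [0,0,-0.36]},{"slide": [0.625,-0.475,0],"dr": [0,0,-0.45]},{"slide": [0.75,-0.57,0],"dr": [0,0,-0.54]},{"slide": [0.875,-0.665,0],"dr": [0,0,-0.62]},{"slide": [1,-0.76,0],"dr": [0,0,-0.667]}])

```text
time_s: 5.1
position: [505.4, -205.7, 222.6]
orientation: [-0.0, 0.761, 0.648, 0.0]
ft_force: [0.0, -0.0, 0.6]
grip_width: 0.998
gripper_force: 0.0
```

```bash
python3 - <<'E'
from h import *
from scipy.spatial.transform import Rotation as R
s=snapshot('wrist');save(s,'w1')
o=observe();q=o['orientation'];M=R.from_quat(np.r_[q[1:],q[0]]).as_matrix();print(o['time_s'],o['position'],M.round(3),o['qpos'],o['ft_force'])
print('to sleeve, tool axes mm',M.T@(np.array([565.4,-108.7,124])-o['position']))
E
```

```text
5.15 [ 506.37826146 -203.92526162  222.76013149] [[ 0.155  0.988  0.001]
 [ 0.988 -0.155  0.001]
 [ 0.001  0.001 -1.   ]] [ 5.76075862e-01  2.90650163e-01 -3.70145156e-01  1.84590948e+00
  1.20220018e-01  1.02634281e+00  1.82613329e-03] [ 0.4500786   1.35306014 -0.4757384 ]
to sleeve, tool axes mm [103.1314916   43.45447035  98.89683559]
```

View pics/w1.png

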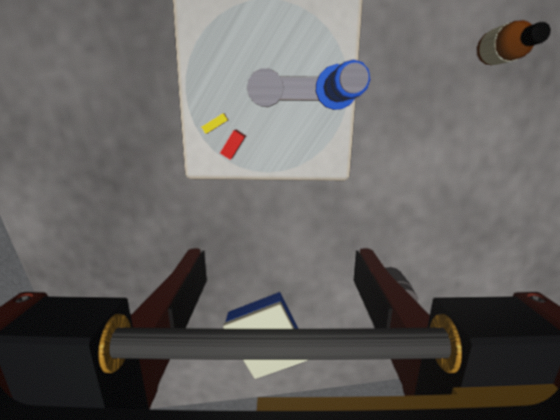

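The wrist view shows the hub at (266,88), sleeve top (353,77), yellow (215,124), red (233,144), with the fingers straddling a line to its left. I'll refine the positions from this frame.

```bash
python3 - <<'E'
from h import *
s=snapshot('wrist')
h=cv2.cvtColor(s['image'],cv2.COLOR_RGB2HSV)
def cen(lo,hi,b):
    m=cv2.inRange(h,lo,hi);k=np.zeros_like(m);k[b[1]:b[3],b[0]:b[2]]=m[b[1]:b[3],b[0]:b[2]]
    c=max(cv2.findContours(k,0,2)[0],key=cv2.contourArea);return cv2.minAreaRect(c)
r=cen((0,120,80),(12,255,255),(200,110,260,170));y=cen((20,90,100),(36,255,255),(190,100,250,150))
A=np.array([506.2,-99])
print('hub',onz(s,266,88,103),'sleeve top',onz(s,353,77,172))
for n,b,z in(('red',r,90),('yel',y,78)):
    p=onz(s,*b[0],z)[:2]-A; print(n,b,p+A,np.hypot(*p),'crank',(np.arctan2(p[1],p[0])+np.radians(9.3))%(2*np.pi))
    print([ (onz(s,*c,z)[:2]-A).round(1) for c in cv2.boxPoints(b)])
print(observe()['position'])
E
```

```text
hub [510.54312553 -95.39564022 103.        ] sleeve top [ 569.31094182 -104.00442837  172.        ]
red ((231.82586669921875, 146.0786590576172), (12.719974517822266, 27.665945053100586), 32.00538635253906) [ 469.41902415 -140.04338329] 55.11260742195435 crank 4.1440213512023
[array([-50.4, -46.8]), array([-32.2, -27.7]), array([-23.4, -35.3]), array([-41.5, -54.8])]
yel ((213.94381713867188, 124.91012573242188), (8.903982162475586, 26.711946487426758), 57.9946174621582) [ 454.24849683 -118.12706292] 55.36066489046634 crank 3.656678917270495
[array([-65.8, -20. ]), array([-41.2, -10.6]), array([-38.2, -18.2]), array([-62.9, -27.8])]
[ 505.89785448 -204.72982728  222.7168919 ]
```

Call:
servo_tool(rows=[{"slide": [0.125,0.07,0],"dr": [0,0,0]},{"slide": [0.25,0.14,0],"dr": [0,0,0]},{"slide": [0.375,0.21,0],"dr": [0,0,0]},{"slide": [0.5,0.28,0],"dr": [0,0,0]},{"slide": [0.625,0.35,0],"dr": [0,0,0]},{"slide": [0.75,0.42,0.1],"dr": [0,0,0]},{"slide": [0.875,0.5,0.15],"dr": [0,0,0]},{"slide": [1,0.56,0.2],"dr": [0,0,0]}])

```text
time_s: 6.2
position: [562.6, -134.1, 206.1]
orientation: [-0.0, 0.762, 0.647, -0.0]
ft_force: [0.3, -0.3, 0.0]
grip_width: 1.003
gripper_force: 0.0
```

Call:
servo_tool(rows=[{"slide": [0.1,0,0],"dr": [0,0,0]},{"slide": [0.2,0,0],"dr": [0,0,0]},{"slide": [0.33,0,0],"dr": [0,0,0]},{"slide": [0.33,0,0],"dr": [0,0,0]},{"slide": [0.33,0,0.1],"dr": [0,0,0]},{"slide": [0.33,0,0.2],"dr": [0,0,0]},{"slide": [0.33,0,0.25],"dr": [0,0,0]},{"slide": [0.33,0,0.25],"dr": [0,0,0]}])

```text
time_s: 7.2
position: [566.2, -108.9, 186.1]
orientation: [-0.0, 0.762, 0.647, -0.0]
ft_force: [0.6, 0.4, 0.4]
grip_width: 1.002
gripper_force: 0.0
```

```bash
python3 - <<'E'
from h import *
s=snapshot('wrist');save(s,'w2');print(observe())
S=snapshot('side');im=S['image'][100:310,220:500];cv2.imwrite('pics/w2.png',np.hstack([cv2.resize(cv2.imread('pics/w2.png'),(400,300)),cv2.resize(im[:,:,::-1],(400,300))]))
E
```

```text
{'time_s': 7.25, 'qpos': array([ 0.39584392,  0.38422699, -0.39776667,  1.81070651,  0.1754104 ,
        0.98164064, -0.23727456]), 'joint_vel': array([-0.00166501, -0.00592816, -0.00112665, -0.00517969, -0.0006508 ,
        0.00121235,  0.00025498]), 'joint_torque': array([ 3.42031068e-02, -4.85219371e+01, -3.31785701e+00, -2.47154939e+01,
       -4.28516767e-02, -6.56597520e-03, -4.16696712e-03]), 'position': array([ 566.44837603, -108.80299134,  186.44366334]), 'orientation': array([-1.69626385e-04,  7.62471011e-01,  6.47022346e-01, -1.08342197e-04]), 'ft_force': array([ 0.37268373,  0.06224613, -0.082874  ]), 'wrist_torque': array([-0.04057571, -0.03095877,  0.02526347]), 'gripper_force': 0.0, 'grip_width': 0.9986087005047807}
```

View pics/w2.png

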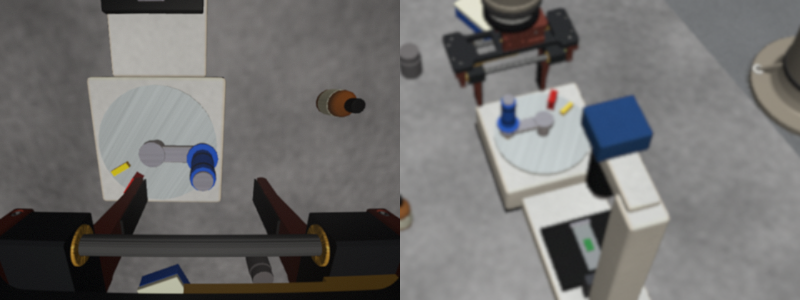

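The wrist half shows the sleeve top centred between the fingertips at full-frame (284,253). The side half shows the jaws just above the sleeve and clear of the camera head.

```bash
python3 - <<'E'
from h import *
s=snapshot('wrist');print(onz(s,284,253,172),onz(s,152*1.4,153*1.4,103))
E
```

```text
[ 568.54743778 -108.50210993  172.        ] [510.49367904 -94.77915048 103.        ]
```

Call:
servo_tool(rows=[{"slide": [0.01,0.01,0.1],"dr": [0,0,0]},{"slide": [0.01,0.02,0.2],"dr": [0,0,0]},{"slide": [0.01,0.02,0.3],"dr": [0,0,0]},{"slide": [0.01,0.02,0.4],"dr": [0,0,0]},{"slide": [0.01,0.02,0.5],"dr": [0,0,0]},{"slide": [0.01,0.02,0.6],"dr": [0,0,0]},{"slide": [0.01,0.02,0.7],"dr": [0,0,0]},{"slide": [0.01,0.02,0.76],"dr": [0,0,0]}])

```text
time_s: 8.35
position: [568.1, -108.2, 125.3]
orientation: [-0.0, 0.762, 0.647, -0.0]
ft_force: [0.4, 0.4, 0.5]
grip_width: 1.0
gripper_force: 0.0
```

Call:
servo_tool(rows=[{"slide": [0,0,0],"dr": [0,0,0]},{"slide": [0,0,0],"dr": [0,0,0]},{"slide": [0,0,0],"dr": [0,0,0]},{"slide": [0,0,0],"dr": [0,0,0]},{"slide": [0,0,0],"dr": [0,0,0]},{"slide": [0,0,0],"dr": [0,0,0]},{"slide": [0,0,0],"dr": [0,0,0]},{"slide": [0,0,0],"dr": [0,0,0]}], jaw=20, squeeze=30)

```text
time_s: 9.35
position: [568.8, -108.2, 125.9]
orientation: [0.0, 0.762, 0.647, 0.0]
ft_force: [2.2, -0.7, -2.0]
grip_width: 0.273
gripper_force: 30.0
```

Call:
servo_tool(rows=[{"slide": [0.047,-0.0015,0],"dr": [0,0,0]},{"slide": [0.0935,-0.006,0],"dr": [0,0,0]},{"slide": [0.14,-0.013,0],"dr": [0,0,0]},{"slide": [0.186,-0.023,0],"dr": [0,0,0]},{"slide": [0.231,-0.036,0],"dr": [0,0,0]},{"slide": [0.275,-0.052,0],"dr": [0,0,0]},{"slide": [0.318,-0.071,0],"dr": [0,0,0]},{"slide": [0.36,-0.092,0],"dr": [0,0,0]}])

```text
time_s: 10.35
position: [566.6, -79.4, 125.9]
orientation: [0.001, 0.763, 0.647, 0.0]
ft_force: [4.8, -3.2, -4.4]
grip_width: 0.267
gripper_force: 30.0
```

```bash
cat >> h.py <<'E'
from scipy.spatial.transform import Rotation as R
def st():
    o=observe();q=o['orientation'];M=R.from_quat(np.r_[q[1:],q[0]]).as_matrix()
    print(o['time_s'],o['position'].round(1),'F world',o['ft_force'].round(1),'F tool',(M.T@o['ft_force']).round(1),'grip',o['gripper_force'])
def rows(a,b,n=8):
    t=np.linspace(a,b,n+1)[1:];print(np.c_[.75*(np.sin(t)-np.sin(a)),.75*(np.cos(t)-np.cos(a))].round(3).tolist())
E
python3 - <<'E'
from h import *
st()
for i in range(5): rows(.5+.6*i,1.1+.6*i)
E
```

```text
10.35 [566.6 -79.4 125.9] F world [ 4.8 -3.2 -4.4] F tool [-2.4  5.2  4.4] grip 29.998671412467957
[[0.048, -0.029], [0.094, -0.061], [0.138, -0.097], [0.178, -0.136], [0.216, -0.177], [0.25, -0.222], [0.281, -0.269], [0.309, -0.318]]
[[0.024, -0.051], [0.043, -0.104], [0.059, -0.158], [0.071, -0.213], [0.078, -0.268], [0.081, -0.325], [0.08, -0.381], [0.075, -0.437]]
[[-0.009, -0.055], [-0.023, -0.11], [-0.04, -0.163], [-0.062, -0.215], [-0.087, -0.266], [-0.116, -0.314], [-0.149, -0.36], [-0.184, -0.403]]
[[-0.039, -0.041], [-0.081, -0.078], [-0.126, -0.112], [-0.173, -0.143], [-0.222, -0.17], [-0.273, -0.194], [-0.326, -0.213], [-0.38, -0.229]]
[[-0.055, -0.011], [-0.111, -0.019], [-0.167, -0.022], [-0.223, -0.021], [-0.279, -0.015], [-0.335, -0.006], [-0.389, 0.008], [-0.443, 0.026]]
```

Call:
servo_tool(rows=[{"slide": [0.048,-0.029,0],"dr": [0,0,0]},{"slide": [0.094,-0.061,0],"dr": [0,0,0]},{"slide": [0.138,-0.097,0],"dr": [0,0,0]},{"slide": [0.178,-0.136,0],"dr": [0,0,0]},{"slide": [0.216,-0.177,0],"dr": [0,0,0]},{"slide": [0.25,-0.222,0],"dr": [0,0,0]},{"slide": [0.281,-0.269,0],"dr": [0,0,0]},{"slide": [0.309,-0.318,0],"dr": [0,0,0]}])

```text
time_s: 11.35
position: [545.4, -49.8, 125.9]
orientation: [0.0, 0.762, 0.647, 0.001]
ft_force: [5.4, -0.8, -4.0]
grip_width: 0.268
gripper_force: 30.0
```

Call:
servo_tool(rows=[{"slide": [0.024,-0.051,0],"dr": [0,0,0]},{"slide": [0.043,-0.104,0],"dr": [0,0,0]},{"slide": [0.059,-0.158,0],"dr": [0,0,0]},{"slide": [0.071,-0.213,0],"dr": [0,0,0]},{"slide": [0.078,-0.268,0],"dr": [0,0,0]},{"slide": [0.081,-0.325,0],"dr": [0,0,0]},{"slide": [0.08,-0.381,0],"dr": [0,0,0]},{"slide": [0.075,-0.437,0],"dr": [0,0,0]}])

```text
time_s: 12.35
position: [510.8, -38.1, 125.9]
orientation: [-0.0, 0.762, 0.647, 0.0]
ft_force: [4.3, 3.2, -2.5]
grip_width: 0.27
gripper_force: 30.0
```

Call:
servo_tool(rows=[{"slide": [-0.009,-0.055,0],"dr": [0,0,0]},{"slide": [-0.023,-0.11,0],"dr": [0,0,0]},{"slide": [-0.04,-0.163,0],"dr": [0,0,0]},{"slide": [-0.062,-0.215,0],"dr": [0,0,0]},{"slide": [-0.087,-0.266,0],"dr": [0,0,0]},{"slide": [-0.116,-0.314,0],"dr": [0,0,0]},{"slide": [-0.149,-0.36,0],"dr": [0,0,0]},{"slide": [-0.184,-0.403,0],"dr": [0,0,0]}])

```text
time_s: 13.35
position: [476.6, -48.0, 125.9]
orientation: [0.0, 0.762, 0.647, 0.0]
ft_force: [4.1, 2.2, -1.8]
grip_width: 0.268
gripper_force: 30.0
```

Call:
servo_tool(rows=[{"slide": [-0.039,-0.041,0],"dr": [0,0,0]},{"slide": [-0.081,-0.078,0],"dr": [0,0,0]},{"slide": [-0.126,-0.112,0],"dr": [0,0,0]},{"slide": [-0.173,-0.143,0],"dr": [0,0,0]},{"slide": [-0.222,-0.17,0],"dr": [0,0,0]},{"slide": [-0.273,-0.194,0],"dr": [0,0,0]},{"slide": [-0.326,-0.213,0],"dr": [0,0,0]},{"slide": [-0.38,-0.229,0],"dr": [0,0,0]}])

```text
time_s: 14.35
position: [454.2, -74.9, 125.9]
orientation: [0.0, 0.762, 0.647, 0.0]
ft_force: [6.3, 1.8, -4.2]
grip_width: 0.269
gripper_force: 30.0
```

```bash
python3 - <<'E'
from h import *
st()
S=snapshot('top');save(S,'t2')
cv2.imwrite('pics/t2.png',cv2.resize(cv2.imread('pics/t2.png')[190:330,220:360],(600,600),interpolation=cv2.INTER_CUBIC))
rows(2.9,3.7);rows(2.9,3.5);rows(3.5,3.9)
E
```

```text
14.35 [454.2 -74.9 125.9] F world [ 6.3  1.8 -4.2] F tool [2.8 5.9 4.2] grip 29.99798744916916
[[-0.074, -0.014], [-0.148, -0.021], [-0.223, -0.021], [-0.298, -0.012], [-0.371, 0.003], [-0.443, 0.026], [-0.511, 0.056], [-0.577, 0.092]]
[[-0.055, -0.011], [-0.111, -0.019], [-0.167, -0.022], [-0.223, -0.021], [-0.279, -0.015], [-0.335, -0.006], [-0.389, 0.008], [-0.443, 0.026]]
[[-0.035, 0.014], [-0.069, 0.03], [-0.102, 0.047], [-0.134, 0.066], [-0.166, 0.087], [-0.196, 0.109], [-0.225, 0.133], [-0.253, 0.158]]
```

View pics/t2.png

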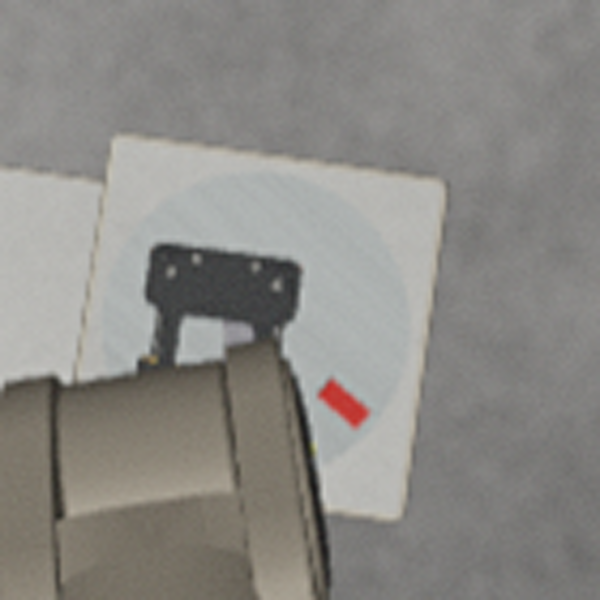

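The top view shows the arm covering the crank, with the red stop at (344,404) in the crop and still well ahead. The forces are about as expected, with 5 N of radial pull that I trim by half a millimetre.

Call:
servo_tool(rows=[{"slide": [-0.055,-0.008,0],"dr": [0,0,0]},{"slide": [-0.111,-0.014,0],"dr": [0,0,0]},{"slide": [-0.167,-0.016,0],"dr": [0,0,0]},{"slide": [-0.223,-0.015,0],"dr": [0,0,0]},{"slide": [-0.279,-0.009,0],"dr": [0,0,0]},{"slide": [-0.335,0,0],"dr": [0,0,0]},{"slide": [-0.389,0.014,0],"dr": [0,0,0]},{"slide": [-0.443,0.032,0],"dr": [0,0,0]}])

```text
time_s: 15.4
position: [450.6, -109.3, 125.9]
orientation: [-0.0, 0.762, 0.647, 0.0]
ft_force: [4.4, 5.2, -2.5]
grip_width: 0.269
gripper_force: 30.0
```

```bash
python3 - <<'E'
from h import *
st()
rows(3.5,3.8);rows(3.8,3.92); rows(3.8,3.88,4);rows(3.8,4.0)
E
```

```text
15.4 [ 450.6 -109.3  125.9] F world [ 4.4  5.2 -2.5] F tool [5.8 3.5 2.5] grip 29.99878853559494
[[-0.026, 0.01], [-0.052, 0.022], [-0.077, 0.034], [-0.102, 0.047], [-0.126, 0.061], [-0.15, 0.076], [-0.173, 0.092], [-0.196, 0.109]]
[[-0.009, 0.007], [-0.018, 0.014], [-0.026, 0.021], [-0.035, 0.029], [-0.043, 0.036], [-0.051, 0.044], [-0.06, 0.051], [-0.068, 0.059]]
[[-0.012, 0.009], [-0.023, 0.019], [-0.035, 0.029], [-0.046, 0.039]]
[[-0.015, 0.012], [-0.029, 0.024], [-0.043, 0.036], [-0.057, 0.049], [-0.07, 0.062], [-0.083, 0.075], [-0.096, 0.089], [-0.109, 0.103]]
```

Call:
servo_tool(rows=[{"slide": [-0.026,0.01,0],"dr": [0,0,0]},{"slide": [-0.052,0.022,0],"dr": [0,0,0]},{"slide": [-0.077,0.034,0],"dr": [0,0,0]},{"slide": [-0.102,0.047,0],"dr": [0,0,0]},{"slide": [-0.126,0.061,0],"dr": [0,0,0]},{"slide": [-0.15,0.076,0],"dr": [0,0,0]},{"slide": [-0.173,0.092,0],"dr": [0,0,0]},{"slide": [-0.196,0.109,0],"dr": [0,0,0]}])

```text
time_s: 16.4
position: [456.3, -125.7, 125.8]
orientation: [-0.001, 0.762, 0.647, 0.0]
ft_force: [3.6, 6.4, 0.6]
grip_width: 0.268
gripper_force: 30.0
```

```bash
python3 - <<'E'
from h import *
st()
E
```

```text
16.4 [ 456.3 -125.7  125.8] F world [3.6 6.4 0.6] F tool [ 6.9  2.5 -0.6] grip 29.99933660030365
```

Call:
servo_tool(rows=[{"slide": [-0.004,0.003,0],"dr": [0,0,0]},{"slide": [-0.008,0.006,0],"dr": [0,0,0]},{"slide": [-0.012,0.01,0],"dr": [0,0,0]},{"slide": [-0.015,0.012,0],"dr": [0,0,0]},{"slide": [-0.019,0.015,0],"dr": [0,0,0]},{"slide": [-0.023,0.019,0],"dr": [0,0,0]},{"slide": [-0.026,0.021,0],"dr": [0,0,0]},{"slide": [-0.029,0.024,0],"dr": [0,0,0]}])

```text
time_s: 17.4
position: [457.7, -128.2, 125.9]
orientation: [-0.001, 0.762, 0.647, 0.0]
ft_force: [2.4, 6.6, 0.8]
grip_width: 0.269
gripper_force: 30.0
```

Call:
servo_tool(rows=[{"slide": [-0.004,0.003,0],"dr": [0,0,0]},{"slide": [-0.008,0.006,0],"dr": [0,0,0]},{"slide": [-0.012,0.01,0],"dr": [0,0,0]},{"slide": [-0.015,0.013,0],"dr": [0,0,0]},{"slide": [-0.018,0.017,0],"dr": [0,0,0]},{"slide": [-0.022,0.02,0],"dr": [0,0,0]},{"slide": [-0.025,0.024,0],"dr": [0,0,0]},{"slide": [-0.028,0.026,0],"dr": [0,0,0]}])

```text
time_s: 18.4
position: [459.2, -130.8, 125.8]
orientation: [-0.001, 0.762, 0.647, -0.0]
ft_force: [2.2, 6.3, 0.8]
grip_width: 0.273
gripper_force: 30.0
```

```bash
python3 - <<'E'
from h import *
st(); rows(3.88,3.92);rows(3.92,3.96);rows(3.96,4.0);rows(4,4.04)
E
```

```text
18.4 [ 459.2 -130.8  125.8] F world [2.2 6.3 0.8] F tool [ 6.6  1.1 -0.8] grip 29.999606609344482
[[-0.003, 0.003], [-0.006, 0.005], [-0.008, 0.008], [-0.011, 0.01], [-0.014, 0.013], [-0.016, 0.015], [-0.019, 0.018], [-0.022, 0.021]]
[[-0.003, 0.003], [-0.005, 0.005], [-0.008, 0.008], [-0.011, 0.011], [-0.013, 0.013], [-0.016, 0.016], [-0.018, 0.019], [-0.021, 0.021]]
[[-0.003, 0.003], [-0.005, 0.006], [-0.008, 0.008], [-0.01, 0.011], [-0.013, 0.014], [-0.015, 0.017], [-0.018, 0.019], [-0.02, 0.022]]
[[-0.002, 0.003], [-0.005, 0.006], [-0.007, 0.009], [-0.01, 0.011], [-0.012, 0.014], [-0.014, 0.017], [-0.017, 0.02], [-0.019, 0.023]]
```

Call:
servo_tool(rows=[{"slide": [-0.003,0.003,0],"dr": [0,0,0]},{"slide": [-0.006,0.005,0],"dr": [0,0,0]},{"slide": [-0.008,0.008,0],"dr": [0,0,0]},{"slide": [-0.011,0.01,0],"dr": [0,0,0]},{"slide": [-0.014,0.013,0],"dr": [0,0,0]},{"slide": [-0.016,0.015,0],"dr": [0,0,0]},{"slide": [-0.019,0.018,0],"dr": [0,0,0]},{"slide": [-0.022,0.021,0],"dr": [0,0,0]}])

```text
time_s: 19.4
position: [460.5, -132.7, 125.8]
orientation: [-0.001, 0.762, 0.648, -0.0]
ft_force: [1.9, 5.8, 2.2]
grip_width: 0.274
gripper_force: 30.0
```

Call:
servo_tool(rows=[{"slide": [-0.003,0.003,-0.001],"dr": [0,0,0]},{"slide": [-0.005,0.005,-0.002],"dr": [0,0,0]},{"slide": [-0.008,0.008,-0.003],"dr": [0,0,0]},{"slide": [-0.011,0.011,-0.003],"dr": [0,0,0]},{"slide": [-0.013,0.013,-0.003],"dr": [0,0,0]},{"slide": [-0.016,0.016,-0.003],"dr": [0,0,0]},{"slide": [-0.018,0.019,-0.003],"dr": [0,0,0]},{"slide": [-0.021,0.021,-0.003],"dr": [0,0,0]}])

```text
time_s: 20.4
position: [461.5, -134.1, 125.9]
orientation: [-0.002, 0.762, 0.648, -0.0]
ft_force: [0.7, 7.5, 1.1]
grip_width: 0.266
gripper_force: 30.0
```

Call:
servo_tool(rows=[{"slide": [-0.002,0.002,0],"dr": [0,0,0]},{"slide": [-0.003,0.003,0],"dr": [0,0,0]},{"slide": [-0.005,0.005,0],"dr": [0,0,0]},{"slide": [-0.006,0.007,0],"dr": [0,0,0]},{"slide": [-0.008,0.008,0],"dr": [0,0,0]},{"slide": [-0.009,0.01,0],"dr": [0,0,0]},{"slide": [-0.01,0.011,0],"dr": [0,0,0]},{"slide": [-0.01,0.011,0],"dr": [0,0,0]}])

```text
time_s: 21.4
position: [461.5, -134.2, 125.8]
orientation: [-0.002, 0.762, 0.648, -0.001]
ft_force: [-1.8, 9.8, 4.8]
grip_width: 0.269
gripper_force: 30.0
```

Call:
servo_tool(rows=[{"slide": [-0.002,0.002,0],"dr": [0,0,0]},{"slide": [-0.003,0.003,0],"dr": [0,0,0]},{"slide": [-0.004,0.004,-0.002],"dr": [0,0,0]},{"slide": [-0.006,0.006,-0.004],"dr": [0,0,0]},{"slide": [-0.006,0.006,-0.004],"dr": [0,0,0]},{"slide": [-0.006,0.006,-0.004],"dr": [0,0,0]},{"slide": [-0.006,0.006,-0.004],"dr": [0,0,0]},{"slide": [-0.006,0.006,-0.004],"dr": [0,0,0]}])

```text
time_s: 22.4
position: [461.5, -134.2, 125.8]
orientation: [-0.003, 0.762, 0.648, -0.001]
ft_force: [-1.4, 11.1, 2.0]
grip_width: 0.271
gripper_force: 30.0
```

```bash
python3 - <<'E'
from h import *
st(); s=snapshot('wrist');save(s,'w3')
E
```

```text
22.4 [ 461.5 -134.2  125.8] F world [-1.4 11.1  2. ] F tool [10.7 -3.2 -1.9] grip 30.000532865524292
```

View pics/w3.png

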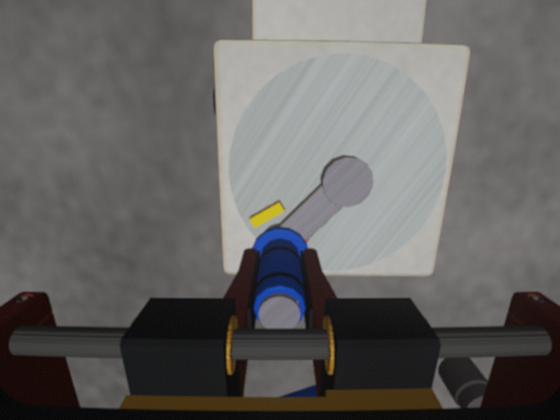

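The wrist view shows the arm past the yellow catch at (267,214), with the sleeve at (280,275) against the hidden red stop. The force is about 6 N above the winding load, so I'm pressing down now.

Call:
servo_tool(rows=[{"slide": [-0.001,0.001,0.02],"dr": [0,0,0]},{"slide": [-0.002,0.002,0.04],"dr": [0,0,0]},{"slide": [-0.002,0.002,0.06],"dr": [0,0,0]},{"slide": [-0.002,0.002,0.08],"dr": [0,0,0]},{"slide": [-0.002,0.002,0.1],"dr": [0,0,0]},{"slide": [-0.002,0.002,0.115],"dr": [0,0,0]},{"slide": [-0.002,0.002,0.13],"dr": [0,0,0]},{"slide": [-0.002,0.002,0.13],"dr": [0,0,0]}], squeeze=45)

```text
time_s: 23.45
position: [461.5, -134.2, 115.8]
orientation: [-0.003, 0.762, 0.648, -0.001]
ft_force: [-3.8, 11.9, 7.6]
grip_width: 0.269
gripper_force: 45.0
```

Call:
servo_tool(rows=[{"slide": [0,0,0.005],"dr": [0,0,0]},{"slide": [0,0,0.01],"dr": [0,0,0]},{"slide": [0,0,0.015],"dr": [0,0,0]},{"slide": [0,0,0.02],"dr": [0,0,0]},{"slide": [0,0,0.02],"dr": [0,0,0]},{"slide": [0,0,0.02],"dr": [0,0,0]},{"slide": [0,0,0.02],"dr": [0,0,0]},{"slide": [0,0,0.02],"dr": [0,0,0]}])

```text
time_s: 24.45
position: [461.7, -134.2, 115.5]
orientation: [-0.003, 0.762, 0.648, -0.001]
ft_force: [-8.6, 13.0, 22.7]
grip_width: 0.27
gripper_force: 45.0
```

Call:
servo_tool(rows=[{"slide": [0,0,-0.01],"dr": [0,0,0]},{"slide": [0.01,-0.01,-0.018],"dr": [0,0,0]},{"slide": [0.02,-0.02,-0.018],"dr": [0,0,0]},{"slide": [0.03,-0.03,-0.018],"dr": [0,0,0]},{"slide": [0.04,-0.041,-0.018],"dr": [0,0,0]},{"slide": [0.05,-0.051,-0.018],"dr": [0,0,0]},{"slide": [0.06,-0.06,-0.018],"dr": [0,0,0]},{"slide": [0.07,-0.07,-0.018],"dr": [0,0,0]}])

```text
time_s: 25.45
position: [458.9, -130.3, 115.8]
orientation: [-0.001, 0.762, 0.647, 0.0]
ft_force: [3.3, 4.7, -0.2]
grip_width: 0.267
gripper_force: 45.0
```

```bash
python3 - <<'E'
from h import *
st()
E
```

```text
25.45 [ 458.9 -130.3  115.8] F world [ 3.3  4.7 -0.2] F tool [5.1 2.5 0.2] grip 44.998818039894104
```

Call:
servo_tool(rows=[{"slide": [0.005,-0.005,0.005],"dr": [0,0,0]},{"slide": [0.01,-0.01,0.008],"dr": [0,0,0]},{"slide": [0.015,-0.014,0.008],"dr": [0,0,0]},{"slide": [0.02,-0.019,0.008],"dr": [0,0,0]},{"slide": [0.025,-0.024,0.008],"dr": [0,0,0]},{"slide": [0.03,-0.028,0.008],"dr": [0,0,0]},{"slide": [0.035,-0.033,0.008],"dr": [0,0,0]},{"slide": [0.04,-0.037,0.008],"dr": [0,0,0]}])

```text
time_s: 26.45
position: [457.4, -127.7, 115.8]
orientation: [0.0, 0.762, 0.647, 0.0]
ft_force: [3.2, 2.0, 3.9]
grip_width: 0.268
gripper_force: 45.0
```

```bash
python3 - <<'E'
from h import *
st()
E
```

```text
26.45 [ 457.4 -127.7  115.8] F world [3.2 2.  3.9] F tool [ 2.5  2.8 -3.9] grip 45.0008350610733
```

Call:
servo_tool(rows=[{"slide": [0.005,-0.005,0],"dr": [0,0,0]},{"slide": [0.01,-0.009,0],"dr": [0,0,0]},{"slide": [0.015,-0.013,0],"dr": [0,0,0]},{"slide": [0.015,-0.013,0],"dr": [0,0,0]},{"slide": [0.015,-0.013,0],"dr": [0,0,0]},{"slide": [0.015,-0.013,0],"dr": [0,0,0]},{"slide": [0.015,-0.013,0],"dr": [0,0,0]},{"slide": [0.015,-0.013,0],"dr": [0,0,0]}])

```text
time_s: 27.45
position: [457.3, -127.5, 115.8]
orientation: [0.001, 0.763, 0.647, 0.001]
ft_force: [6.0, -1.0, 4.3]
grip_width: 0.269
gripper_force: 45.0
```

Call:
servo_tool(rows=[{"slide": [-0.015,0.013,0],"dr": [0,0,0]},{"slide": [-0.015,0.013,0],"dr": [0,0,0]},{"slide": [-0.015,0.013,0],"dr": [0,0,0]},{"slide": [-0.015,0.013,0],"dr": [0,0,0]},{"slide": [-0.015,0.013,0],"dr": [0,0,0]},{"slide": [-0.015,0.013,0],"dr": [0,0,0]},{"slide": [-0.015,0.013,0],"dr": [0,0,0]},{"slide": [-0.015,0.013,0],"dr": [0,0,0]}], jaw=75)

```text
time_s: 28.45
position: [456.9, -127.7, 115.3]
orientation: [0.0, 0.762, 0.647, 0.0]
ft_force: [0.2, -0.1, 0.5]
grip_width: 0.854
gripper_force: 0.0
```

Call:
servo_tool(rows=[{"slide": [-0.015,0,-0.1],"dr": [0,0,0]},{"slide": [-0.015,0,-0.25],"dr": [0,0,0]},{"slide": [-0.015,0,-0.4],"dr": [0,0,0]},{"slide": [-0.015,0,-0.55],"dr": [0,0,0]},{"slide": [-0.015,0,-0.7],"dr": [0,0,0]},{"slide": [-0.015,0,-0.85],"dr": [0,0,0]},{"slide": [-0.015,0,-1],"dr": [0,0,0]},{"slide": [-0.015,0,-1],"dr": [0,0,0]}])

```text
time_s: 29.45
position: [457.3, -129.0, 196.2]
orientation: [0.001, 0.762, 0.647, 0.001]
ft_force: [0.2, 0.1, -0.8]
grip_width: 0.86
gripper_force: 0.0
```

Call:
servo_tool(rows=[{"slide": [-0.1,0,-0.1],"dr": [0,0,0]},{"slide": [-0.2,0,-0.1],"dr": [0,0,0]},{"slide": [-0.35,0,-0.1],"dr": [0,0,0]},{"slide": [-0.5,0,-0.1],"dr": [0,0,0]},{"slide": [-0.65,0,-0.1],"dr": [0,0,0]},{"slide": [-0.8,0,-0.1],"dr": [0,0,0]},{"slide": [-1,0,-0.1],"dr": [0,0,0]},{"slide": [-1,0,-0.1],"dr": [0,0,0]}])

```text
time_s: 30.45
position: [443.2, -209.4, 203.1]
orientation: [0.0, 0.763, 0.646, -0.0]
ft_force: [0.1, -0.3, 0.5]
grip_width: 0.854
gripper_force: 0.0
```

```bash
python3 - <<'E'
from h import *
st(); s=snapshot('wrist');save(s,'w4')
E
```

```text
30.45 [ 443.2 -209.4  203.1] F world [ 0.1 -0.3  0.5] F tool [-0.3  0.2 -0.5] grip 0.0
```

View pics/w4.png

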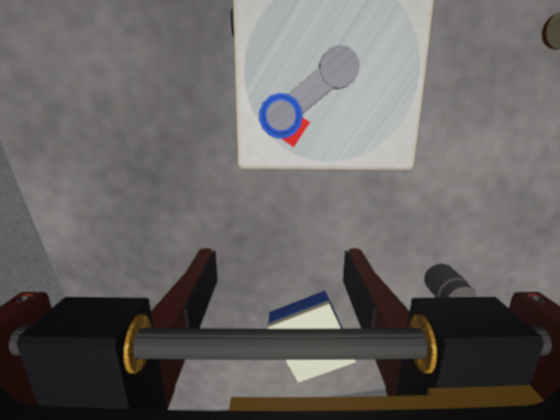

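The wrist view shows the sleeve still at (281,115), next to the red stop at (296,132). The crank has held for 2 s with the hand clear, so I'm handing in.

```bash
python3 -c "
from bench import *
print(hand_in())"
```

```text
the job is handed in; nothing more can be done
None
```

The stage is cranked up and held: the pin is fully down between the red stop and the yellow catch, the sleeve was let go only after that, the stop felt about 6–12 N beyond the winding load, and the job was handed in at about 30 s.

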